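Sort the press tooling after a change-over

ROBOT

A 6-joint arm with a two-finger parallel gripper is mounted at the origin on the work surface. World frame = base frame: x ahead of the robot, y to its left, z up, the work surface at z = 0. Lengths are in mm, angles in rad, forces in N, time in s.
With the tool pointing down it reaches from about 275 to 825 mm from the base axis. Payload 4.9 kg.
Tool frame: the origin (TCP) lies between the finger pads; the fingertips stand 11 mm ahead of it and the grasp point (between the pads) lies 8 mm behind it; z points along the fingers, y is the direction in which the jaws open and shut (so a half turn about z gives the same grasp; the last joint's range is limited). The gripper opens to 85 mm and grips with 20 to 120 N. Pads are 22 mm wide; open, the fingers measure 114 mm over their backs; the gripper's body (76 mm by 85 mm) begins 54 mm behind the grasp point. The pads swing forward as they close: fully open they stand 13 mm farther back than shut.
Start: joints at [1.061, 0.326, -0.193, 1.052, 0, 1.437], TCP at [201.855, 511.638, 242.281] pointing down, gripper open.
Joint ranges: [-2.65, 2.65], [-0.97, 1.79], [-1.3, 1.35], [-1.93, 2.1], [-1.47, 1.37], [-3.14, 3.14]. Speed limits (rad/s): [2.57, 2.57, 3.14, 3.14, 3.14, 3.14].

INTERFACE

Orientations are given as a unit quaternion [x, y, z, w].
In Python, from station import robot gives the robot as it stands. Calls block until the motion is done:
- robot.move_to(position, orientation): joint-space move of the TCP to a pose.
- robot.servo_line(position, max_speed=150, rotation=None, stop_force=None): straight line of the TCP; rotation=None keeps the orientation; max_speed is the mean speed in mm/s. With stop_force (N) it stops when the force on the tool has changed by that much, and returns True; else False.
- robot.move_joints(angles): joint-space move.
- robot.gripper_to(opening, force=None): finger opening in mm; force is the grip in N (None keeps the last); returns when the fingers have stopped.
- robot.wait(seconds).
- robot.ik(position, orientation): joint angles nearest the present ones, or None.
- robot.read_camera(name): name is "scene" or "top" or "wrist"; returns the picture (480x640x3 uint8, red, green, blue); there is no depth.
- robot.camera_params(name): a dict with "camera_matrix" (3x3 intrinsics, pixels), "R" (3x3) and "t" (3): a world point X has camera coordinates R X + t. Camera axes: x right, y down, z forward; pixel columns grow to the right and rows downward; lengths in mm; the calibration is good to about 2 mm. A picture is of the moment at which its call begins: read the wrist's pose just before it. camera_params takes no time and is no camera call; for the wrist camera it gives the pose at the moment of the call.
A pose or a line that the arm cannot do raises robot.MotionError and nothing moves.
- robot.sign_off(): hands the job in, once; it reports no verdict.
Readings, each from a call of its own:
- robot.get_time(): time.
- robot.get_joint_positions(): joint angles.
- robot.get_joint_velocities(): joint speeds.
- robot.get_effort(): joint torques, N m.
- robot.get_tool_pos(): TCP position.
- robot.get_eef_rot(): TCP orientation.
- robot.get_force(): force on the tool from outside, world axes, zero at the start.
- robot.get_moment(): the same for the moment, N m.
- robot.get_opening(): finger opening in mm.
Only numpy, scipy, OpenCV 4.12 (cv2) and the standard library are available. Lean on these libraries where they do the work, as an engineer would, in place of code of your own. Each camera call takes 0.05 s, during which the arm holds its last target.

TASK

The press has been changed over and its tooling left about: put the loose press head, the spanner and the two spacer collars (one lies on the bench, one hangs on the hook of the tool tree) away, each wholly inside the bin that already holds one of its kind. Lift the hanging collar up and off its hook without forcing it, set the pieces down in the bins rather than dropping them from high or throwing them, keep the piece already in each bin there, and leave everything else on the bench where it is.

Things in the scene. Friction and masses are not known exactly. Their poses are not given: they have to be found in the camera images.
- press_head: Loose press head (punch) of turned steel standing upright on its foot: round foot 40 mm across and 14 mm high tapering to a round shank 16 mm across, 62 mm tall over all; 220 g. Origin at the centre of the foot's underside, z up along the shank. To be put away.
- press_head_tip (a point): Centre of the top of that press head's shank, 62 mm above its origin.
- bench_collar: Loose plain steel spacer collar: ring 50 mm across (slightly ten-sided), 30 mm bore, 16 mm wide, 160 g. Origin at the centre of one flat face, z along its axis; its middle is 8 mm along +z. This one lies flat on the bench, z up. To be put away.
- hung_collar: Loose plain steel spacer collar: ring 50 mm across (slightly ten-sided), 30 mm bore, 16 mm wide, 160 g. Origin at the centre of one flat face, z along its axis; its middle is 8 mm along +z. Hangs by its bore on the tool tree's front hook, z level along the tree's +x; its middle is 46 mm from the post, 153 mm above the bench, 12 mm below the hook's axis. To be put away.
- spanner: Loose steel combination spanner 130 mm long lying flat along its x: shank 96 mm long, 11 mm wide in y, 7 mm thick; ring end (21 mm across) at -x, open jaw (25 mm across) at +x, both 8 mm thick; 85 g. Origin under the middle of the shank, z up. To be put away.
- spanner_ring (a point): Centre of the ring end of that spanner (55 mm to -x of its origin, 4 mm up).
- spanner_jaw (a point): Point in the open jaw of that spanner (60 mm to +x of its origin, 4 mm up).
- tool_tree: Fixed. Cast foot 110 mm across, post 12 mm thick, ball top 191 mm high. Two level hook arms of 8 mm bar, axis 165 mm high: front one to its -x (towards the robot), turned up 8 mm at its end, 86 mm from the post axis; rear one (+x) empty, 60 mm. Origin under the post. The collar must rise at least 8 mm to pass the tip, at most 22 mm (then the bore meets the hook from below).
- bin_heads: Grey parts bin, fixed: 200 mm in x, 118 mm in y, walls 4 mm; back (+x) and sides 46 mm high, front lip (-x, facing the robot) 30 mm, sides 30 mm over the front 50 mm; inner floor 4 mm above the origin (centre of its underside), which is 3 mm above the bench. It holds a press head standing at its back end.
- bin_collars: Grey parts bin, fixed: 200 mm in x, 118 mm in y, walls 4 mm; back (+x) and sides 46 mm high, front lip (-x, facing the robot) 30 mm, sides 30 mm over the front 50 mm; inner floor 4 mm above the origin (centre of its underside), which is 3 mm above the bench. It holds a spacer collar lying at its back end.
- bin_spanners: Grey parts bin, fixed: 200 mm in x, 118 mm in y, walls 4 mm; back (+x) and sides 46 mm high, front lip (-x, facing the robot) 30 mm, sides 30 mm over the front 50 mm; inner floor 4 mm above the origin (centre of its underside), which is 3 mm above the bench. It holds a spanner lying along its left (+y) wall.
- binned_head: The press head already in its bin, same shape as the loose one; origin at the centre of the foot's underside.
- binned_collar: The collar already in its bin, same as the loose ones; origin at the centre of its underside.
- binned_spanner: The spanner already in its bin, same as the loose one; origin under the middle of its shank.
- tape_roll: Bystander: roll of paper tape lying flat, 64 mm across with a 40 mm core, 19 mm high. Origin at the centre of its underside.
- star_knob: Bystander: black star knob 42 mm across lying face down, threaded stud up, 44 mm high. Origin under its centre.
- screwdriver: Bystander: black-handled screwdriver 200 mm long, 26 mm thick, lying along its x. Origin under its middle.
- oil_bottle: Bystander: white oil bottle 42 mm across, 110 mm tall. Origin under its centre.
- screw_jar: Bystander: clear jar 52 mm across, 55 mm tall. Origin under its centre.
- mould_plate: Bystander: black mould plate with a raised border, 100 x 160 x 19 mm. Origin under its centre.

How it is judged:
By the outcome, as a careful person would: the job done as asked, in the order asked, and still so for the second after the job is handed in, with the robot touching nothing.
It also fails if it takes over 72 s, if anything falls off the work surface, if the arm or the gripper's body presses on something with over 40 N, if the wrist force passes 120 N, or if a joint passes its speed limit or range.

## Working session

There is one attempt and no reset: what is moved stays moved. The work goes in short steps, each a Python script; the robot and the scene stay as the last script left them, time stands still between calls to the robot, and variables do not carry over. Pictures are saved under pics/ and viewed, and the job is handed in when it is done.

```bash
ls; mkdir -p pics; python3 - <<'E'
from station import robot
import cv2
for n in ["scene","top","wrist"]:
    p=robot.camera_params(n); im=robot.read_camera(n)
    cv2.imwrite(f"pics/{n}0.png",im[:,:,::-1])
    print(n,p)
print(robot.get_time(),robot.get_tool_pos(),robot.get_eef_rot())
E
```

```text
pics
scene {'camera_matrix': array([[501.06238806,   0.        , 323.95364014],
       [  0.        , 501.06238806, 242.89326771],
       [  0.        ,   0.        ,   1.        ]]), 'R': array([[-0.44227023,  0.89678382, -0.01325989],
       [ 0.71479712,  0.34351224, -0.60915057],
       [-0.54172144, -0.27888729, -0.79294373]]), 't': array([ 214.86383443, -353.97113964, 1429.1536206 ])}
top {'camera_matrix': array([[438.20433028,   0.        , 328.74096462],
       [  0.        , 438.20433028, 238.07270981],
       [  0.        ,   0.        ,   1.        ]]), 'R': array([[ 0.01207033, -0.99986548, -0.01110502],
       [-0.99436468, -0.01083265, -0.10545866],
       [ 0.10532418,  0.01231536, -0.99436168]]), 't': array([  16.47093268,  605.14834132, 1124.24347568])}
wrist {'camera_matrix': array([[357.81760591,   0.        , 312.88706496],
       [  0.        , 357.81760591, 240.10690043],
       [  0.        ,   0.        ,   1.        ]]), 'R': array([[ 0.36668354,  0.9303442 , -0.00169138],
       [ 0.89572449, -0.35254611,  0.27090382],
       [ 0.25143751, -0.10085098, -0.96260493]]), 't': array([-549.11058545,  -36.20481158,  379.15859818])}
0.15 [201.62926265 511.25625424 241.67201486] [ 1.86794736e-01  9.82398731e-01 -6.45137812e-04 -2.07629493e-04]
```

View pics/top0.png

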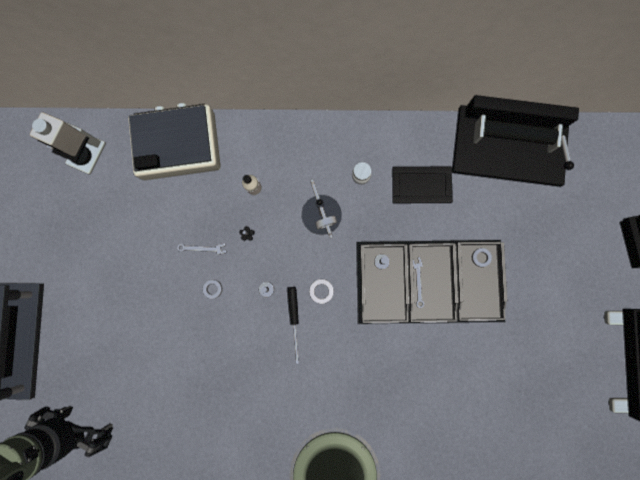

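View pics/scene0.png

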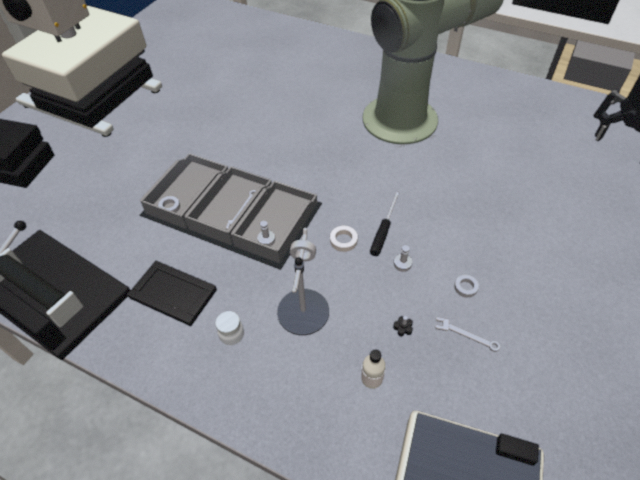

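The top view shows the bins at cols 358-505, rows 241-323 (heads, spanners, collars from left to right). The loose pieces are the collar (212,289), head (266,289), spanner (178-226,248) and tree (322,215). The bystanders are the tape (321,291), knob (247,233) and screwdriver (294,325). Next I'll zoom in and measure.

```bash
cat > h.py <<'E'
from station import robot
import numpy as np, cv2
from scipy.spatial.transform import Rotation as Rn
def ray(p,uv):
    K=p["camera_matrix"];R=np.array(p["R"]);t=np.array(p["t"])
    d=R.T@np.linalg.solve(K,np.array([uv[0],uv[1],1.0])); c=-R.T@t
    return c,d/np.linalg.norm(d)
def onz(p,uv,z):
    c,d=ray(p,uv); return c+d*(z-c[2])/d[2]
def proj(p,X):
    x=p["R"]@np.array(X,float)+p["t"]; x=p["camera_matrix"]@x; return x[:2]/x[2]
def tri(rs):
    A=np.zeros((3,3));b=np.zeros(3)
    for c,d in rs:
        P=np.eye(3)-np.outer(d,d);A+=P;b+=P@c
    X=np.linalg.solve(A,b); return X,[np.linalg.norm((np.eye(3)-np.outer(d,d))@(X-c)) for c,d in rs]
def qdown(ang):
    # tool z down, tool y (jaw) axis at angle ang from world x
    y=np.array([np.cos(ang),np.sin(ang),0]);z=np.array([0,0,-1.]);x=np.cross(y,z)
    return Rn.from_matrix(np.c_[x,y,z]).as_quat()
E
python3 - <<'E'
from h import *
p=robot.camera_params("top");im=cv2.imread("pics/top0.png")
c=im[160:340,160:360];cv2.imwrite("pics/tl.png",cv2.resize(c,None,fx=4,fy=4,interpolation=cv2.INTER_CUBIC)[:600*2])
s=cv2.imread("pics/scene0.png");cv2.imwrite("pics/sl.png",cv2.resize(s[220:360,260:520],None,fx=3,fy=3,interpolation=cv2.INTER_CUBIC))
cv2.imwrite("pics/tr.png",cv2.resize(im[230:330,350:515],None,fx=4,fy=4,interpolation=cv2.INTER_CUBIC))
g=cv2.cvtColor(im,cv2.COLOR_BGR2HSV)
print(im[255,212],im[289,222],im[289,204],im[248,200],im[291,311],im[270,220])
E
```

```text
[135 125 121] [109 103 103] [179 162 157] [175 160 155] [209 202 203] [133 125 121]
```

View pics/tl.png

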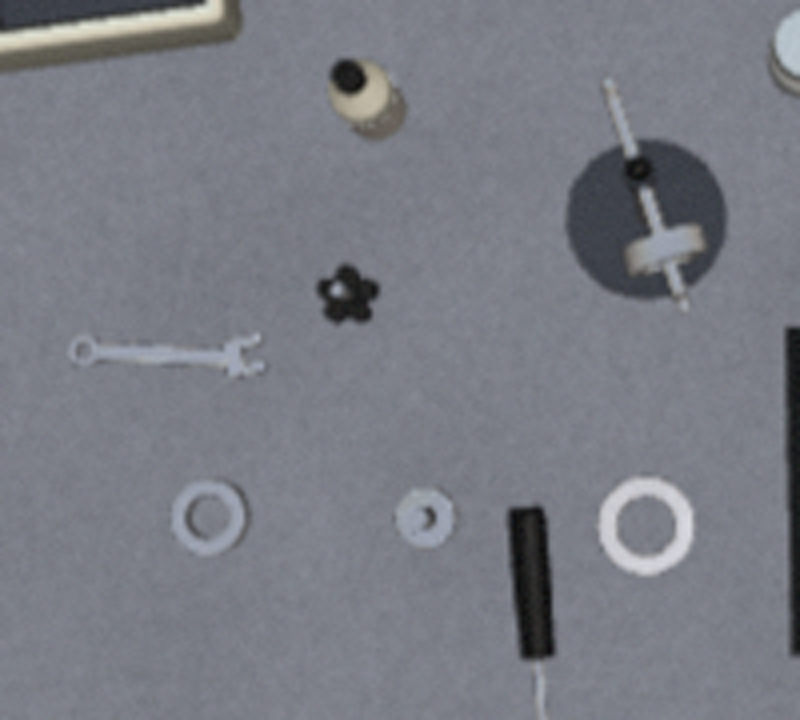

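View pics/tr.png

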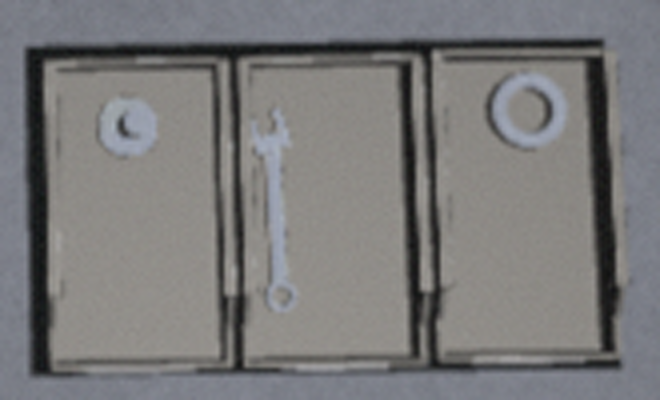

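View pics/sl.png

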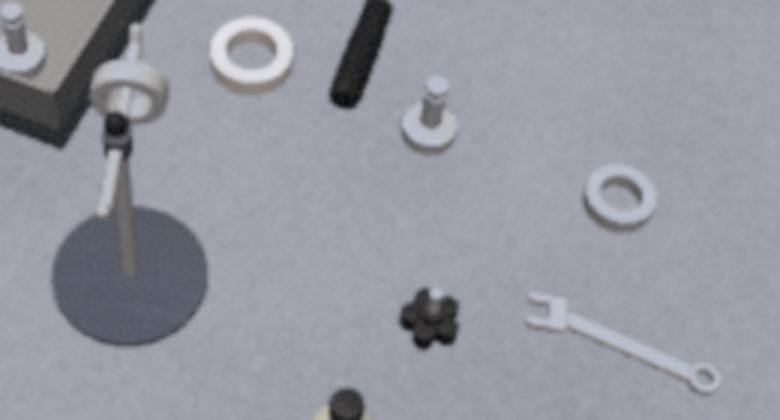

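```bash
python3 - <<'E'
from h import *
p=robot.camera_params("top");q=robot.camera_params("scene")
f=lambda u,v,x0=160,y0=160:((u+.5)/4-.5+x0,(v+.5)/4-.5+y0)
s=lambda u,v:((u+.5)/3-.5+260,(v+.5)/3-.5+220)
np.set_printoptions(precision=1,suppress=True)
for n,uv,suv,z in [("collar",(209,517),(620,195),16),("headfoot",(425,518),(430,128),12),("ring",(83,351),(705,376),8),("jaw",(250,354),(545,311),8),("foot",(646,218),(130,275),8),("ball",(638,169),(117,123),185),("hooktip",(685,302),(137,30),169),("reartip",(607,82),(102,212),165),("hungtop",(665,245),(129,90),153),("tape",(647,526),(251,52),19),("headtip",(427,517),(436,83),62)]:
    print(n,onz(p,f(*uv),z),onz(q,s(*suv),z),*tri([ray(p,f(*uv)),ray(q,s(*suv))]))
for n,uv,z in [("binhead",(128,126),15),("bincollar",(528,110),23),("bsring",(282,295),15),("bsjaw",(270,130),15),
  ("FL",(50,368),33),("FR",(618,362),33),("BL in",(45,62),49),("BR",(610,50),49),("wall1 mid back",(235,60),49),("wall2 mid back",(432,55),49),("w1f",(237,362),33),("w2f",(432,358),33)]:
    print(n,onz(p,f(*uv,350,230),z))
E
```

```text
collar [467.8 331.8  16. ] [473.6 332.4  16. ] [468.  333.1   8.7] [np.float64(0.7474122307273626), np.float64(0.7474122307274053)]
headfoot [468.9 189.   12. ] [474.5 189.8  12. ] [469.1 189.4   5. ] [np.float64(0.7567696189187099), np.float64(0.7567696189187431)]
ring [577.9 423.7   8. ] [580.9 423.2   8. ] [578.4 424.3   4.4] [np.float64(0.7584438534761568), np.float64(0.7584438534762654)]
jaw [577.1 310.7   8. ] [580.6 313.5   8. ] [577.4 312.9   2. ] [np.float64(0.6408387537093632), np.float64(0.6408387537094511)]
foot [672.5  45.1   8. ] [678.7  46.7   8. ] [674.2  44.7  -0.5] [np.float64(0.7687800670712536), np.float64(0.7687800670713113)]
ball [672.5  44.7 185. ] [675.8  45.6 185. ] [673.4  44.5 181.3] [np.float64(0.394687861370557), np.float64(0.39468786137052775)]
hooktip [597.4  16.8 169. ] [595.6  16.5 169. ] [597.   17.1 170.9] [np.float64(0.2675002712044364), np.float64(0.26750027120451964)]
reartip [728.4  64.6 165. ] [724.6  60.3 165. ] [727.4  63.3 171.1] [np.float64(1.0018895719359326), np.float64(1.0018895719359406)]
hungtop [633.   29.2 153. ] [630.2  28.1 153. ] [632.5  29.3 156.4] [np.float64(0.14279407321514717), np.float64(0.14279407321508553)]
tape [465.5  41.3  19. ] [471.9  42.9  19. ] [465.7  40.9  10.8] [np.float64(0.6947495148531725), np.float64(0.6947495148531836)]
headtip [470.1 180.1  62. ] [471.4 187.2  62. ] [468.9 183.7  56.8] [np.float64(3.0153778575235144), np.float64(3.0153778575234815)]
binhead [ 546.6 -117.8   15. ]
bincollar [ 559.8 -380.3   23. ]
bsring [ 436.6 -218.8   15. ]
bsjaw [ 545.  -211.9   15. ]
FL [388.8 -65.4  33. ]
FR [ 397.4 -430.6   33. ]
BL in [585.6 -60.4  49. ]
BR [ 597.5 -425.3   49. ]
wall1 mid back [ 588.3 -183.3   49. ]
wall2 mid back [ 593.  -310.5   49. ]
w1f [ 394.2 -185.9   33. ]
w2f [ 398.4 -311.4   33. ]
```

The two fixed cameras disagree by about 5 mm in x on the bench. I'll refine with wrist views over the left group of pieces.

```bash
python3 - <<'E'
from h import *
np.set_printoptions(precision=3,suppress=True)
for a in (90,-90): print(a,robot.ik([450,270,240],qdown(np.radians(a))))
robot.move_to([450,270,240],qdown(np.pi/2))
P=[]
for i,pos in enumerate([[450,270,240],[500,330,240]]):
    if i: robot.servo_line(pos,200)
    robot.wait(.2)
    p=robot.camera_params("wrist"); im=robot.read_camera("wrist"); np.save(f"w{i}.npy",p,allow_pickle=True)
    cv2.imwrite(f"pics/w{i}.png",im[:,:,::-1]); print(robot.get_time(),robot.get_tool_pos(), -p["R"].T@p["t"])
E
```

```text
90 [ 0.4    0.281 -0.262  1.028  0.     0.4  ]
-90 [ 0.4    0.281 -0.262  1.028  0.    -2.742]
1.7083 [449.524 270.775 240.001] [381.453 270.563 372.278]
2.5 [499.444 329.305 240.281] [431.287 329.128 372.488]
```

View pics/w0.png

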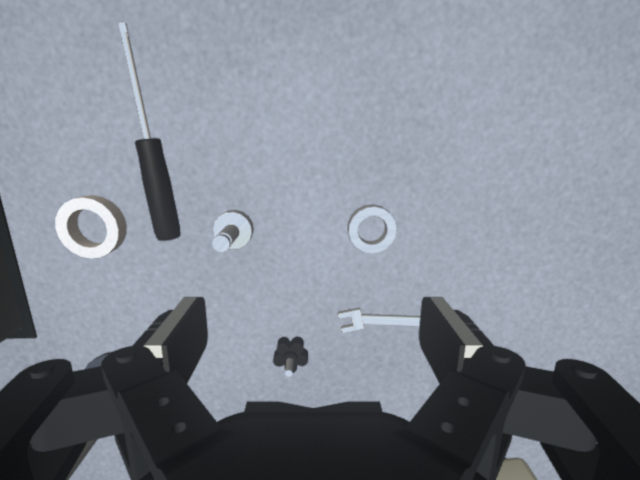

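View pics/w1.png

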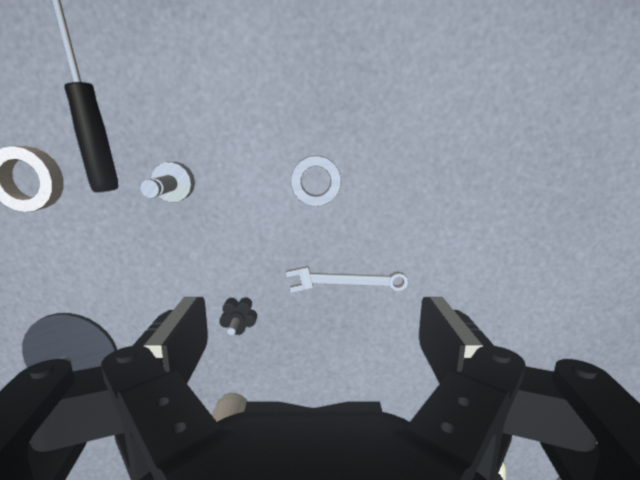

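In w0 the head's tip is near (221,243), its foot near (233,230) and the collar at (372,229). In w1 the collar is at (316,181), the head's tip at (151,188), the spanner ring at (399,281) and the jaw at about (300,280). I'll get contour-based centres.

```bash
python3 - <<'E'
from h import *
np.set_printoptions(precision=1,suppress=True)
for i in (0,1):
    im=cv2.imread(f"pics/w{i}.png");p=np.load(f"w{i}.npy",allow_pickle=True).item()
    m=(im.min(2)>175).astype(np.uint8)*255
    cs,_=cv2.findContours(m,cv2.RETR_EXTERNAL,cv2.CHAIN_APPROX_NONE)
    for c in cs:
        a=cv2.contourArea(c)
        if a<60: continue
        r=cv2.minAreaRect(c);(x,y),rad=cv2.minEnclosingCircle(c)
        print(i,round(a),np.array(cv2.boundingRect(c)),np.array(r[0]),np.array(r[1]),round(r[2],1),"circ",np.array([x,y,rad]), "z8",onz(p,r[0],8)[:2],"z16",onz(p,(x,y),16)[:2],"z62",onz(p,(x,y),62)[:2])
    P=[(221,243),(233,230)] if i==0 else [(151,188),(172,182),(399,281),(300,280)]
    for u,z in zip(P,[62,10,8,8]): print(u,onz(p,u,z))
    c=[(190,200,270,265)][0] if i==0 else (130,150,430,310)
    z=im[c[1]:c[3],c[0]:c[2]]; k=8 if i==0 else 2.6
    cv2.imwrite(f"pics/wz{i}.png",cv2.resize(z,None,fx=k,fy=k,interpolation=cv2.INTER_CUBIC))
E
```

```text
0 89 [464 346  16  11] [471.5 351. ] [10. 15.] 90.0 circ [471.5 351.    9. ] z8 [617.1 454.7] z16 [611.9 450.7] z62 [582.1 427.4]
0 88 [146 346  16  11] [153.5 351. ] [10. 15.] 90.0 circ [153.5 351.    9. ] z8 [617.9  86.2] z16 [612.7  90.3] z62 [582.8 113.6]
0 652 [338 310  81  23] [378.1 318.4] [20.8 79.4] 84.5 circ [378.  320.   40.3] z8 [575.4 344.4] z16 [573.2 342.7] z62 [548.4 333.4]
0 817 [212 213  39  39] [231. 232.] [38. 38.] 90.0 circ [229.3 233.2  21.5] z8 [475.3 184.6] z16 [474.5 184.7] z62 [462.5 195.8]
0 1634 [349 207  48  47] [372.5 229.9] [45.8 46.4] 36.9 circ [372.3 230.1  23.9] z8 [472.7 333.2] z16 [471.  331.6] z62 [459.4 323.8]
0 2926 [ 55 197  63  62] [ 86.  227.5] [66.7 56.6] 39.8 circ [ 86.  227.5  33.7] z8 [470.8  33. ] z16 [468.8  38.2] z62 [457.5  68.2]
0 457 [119  23  29 115] [133.7  79.8] [117.4   6.4] 77.5 circ [133.   80.   58.7] z8 [328.  102.1] z16 [329.3 105.1] z62 [336.  126.4]
(221, 243) [471.7 187.7  62. ]
(233, 230) [472.6 187.3  10. ]
1 86 [465 346  15  11] [472. 351.] [10. 14.] 90.0 circ [472.  351.    8.6] z8 [667.2 513.2] z16 [662.  509.2] z62
[... 354 characters left out ...]
9.2] z8 [479.2 162.2] z16 [478.2 165.3] z62 [472.1 186.5]
1 674 [151 162  39  40] [171.6 180.9] [40.8 33.9] 64.7 circ [170.4 181.4  20.5] z8 [471.6 186. ] z16 [471.2 187.9] z62 [466.  206.1]
1 1802 [291 157  49  49] [315. 181.] [48. 48.] 90.0 circ [315.4 180.7  24.6] z8 [471.7 331. ] z16 [470.4 331.4] z62 [465.4 331.1]
1 1382 [  0 146  52  66] [ 25.5 178.5] [65. 51.] 90.0 circ [ 19.8 177.5  35.5] z8 [469.1  38.6] z16 [467.3  39.6] z62 [462.7  77. ]
1 234 [53  0 25 81] [64.8 40.1] [83.5  4.1] 75.3 circ [65.  40.  41.8] z8 [343.7 101.9] z16 [345.5 107.1] z62 [356.6 135.7]
(151, 188) [471.7 188.7  62. ]
(172, 182) [472.4 187.   10. ]
(399, 281) [580.2 423.    8. ]
(300, 280) [579.  314.8   8. ]
```

View pics/wz0.png

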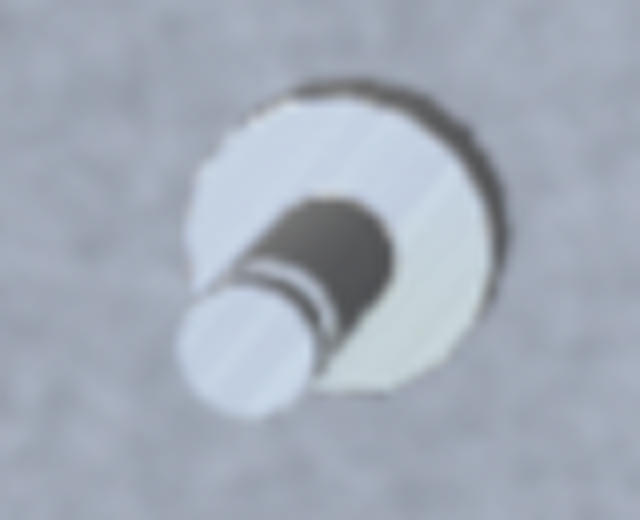

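View pics/wz1.png

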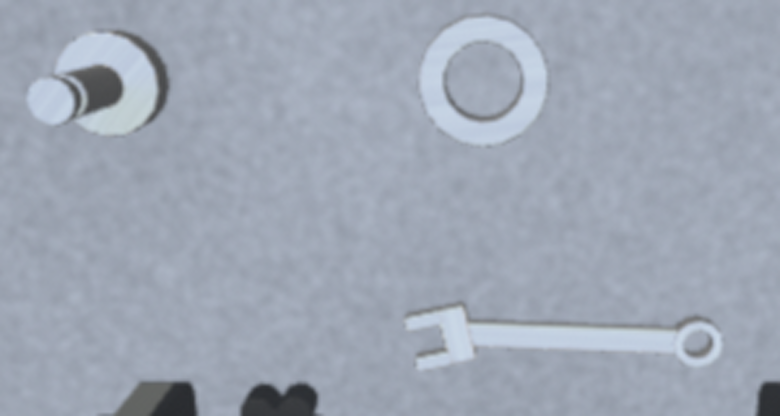

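Wrist estimates, consistent across both views: head (471.7,188), collar (470.8,331.5), spanner origin about (578.5,368) with yaw about -92°. Picking up the head now, then looking at the bins.

```bash
python3 - <<'E'
from h import *
np.set_printoptions(precision=2,suppress=True)
robot.move_to([471.7,188,130],qdown(np.pi/2))
robot.gripper_to(42,60)
print(robot.servo_line([471.7,188,34],120,stop_force=10))
robot.gripper_to(5,60); print("open",robot.get_opening(),robot.get_tool_pos(),robot.get_force())
robot.servo_line([471.7,188,140],200)
robot.servo_line([430,-200,240],350)
robot.wait(.2)
p=robot.camera_params("wrist"); im=robot.read_camera("wrist"); np.save("w2.npy",p,allow_pickle=True)
cv2.imwrite("pics/w2.png",im[:,:,::-1]); print(robot.get_time(),robot.get_tool_pos(),robot.get_opening(),robot.get_force())
E
```

```text
False
open 14.513584813980906 [472.38 188.11  34.8 ] [-1.01 -1.01  5.47]
7.3 [ 430.05 -198.89  239.77] 14.64440043392972 [-0.08 -0.73 -2.58]
```

View pics/w2.png

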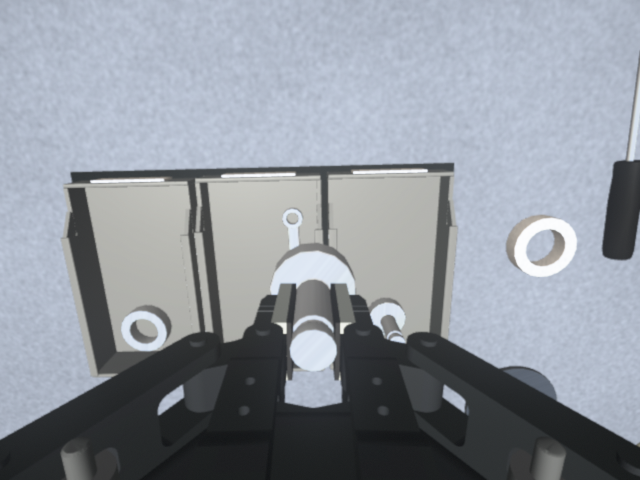

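The wrist view shows the head held upright between the pads, with the bins' front lips along rows 172-186. The heads bin spans cols 328-453. Computing the bin edges.

```bash
python3 - <<'E'
from h import *
np.set_printoptions(precision=1,suppress=True)
p=np.load("w2.npy",allow_pickle=True).item()
for n,uv,z in [("lip R out",(454,175),33),("lip L out",(67,185),33),("lip 1/2",(325,178),33),("lip2/3",(194,181),33),("BL back",(97,374),49),("bcollar",(143,329),23),("bhead foot",(387,316),20),("bring",(292,216),15),("tape",(545,246),19),("sideR",(450,230),49),("sideL",(66,240),49),("floor FR in",(438,178),7)]:
    print(n,onz(p,uv,z))
E
```

```text
lip R out [393.6 -66.8  33. ]
lip L out [ 403.8 -430.8   33. ]
lip 1/2 [ 396.7 -187.5   33. ]
lip2/3 [ 399.8 -310.7   33. ]
BL back [ 599.  -424.5   49. ]
bcollar [ 561.  -383.5   23. ]
bhead foot [ 546.3 -118.    20. ]
bring [ 436.9 -220.    15. ]
tape [466.9  40.2  19. ]
sideR [442.7 -71.3  49. ]
sideL [ 453.2 -430.2   49. ]
floor FR in [399.1 -72.5   7. ]
```

```bash
python3 - <<'E'
from h import *
np.set_printoptions(precision=2,suppress=True)
robot.servo_line([470,-124,130],200)
robot.servo_line([470,-124,60],150); robot.wait(.1)
print("contact",robot.servo_line([470,-124,41],40,stop_force=6),robot.get_tool_pos(),robot.get_force())
robot.gripper_to(40)
robot.servo_line([470,-124,140],200)
robot.wait(.05);cv2.imwrite("pics/w3.png",robot.read_camera("wrist")[:,:,::-1])
print(robot.get_time())
robot.servo_line([460,120,150],350)
robot.move_to([578.5,368,90],qdown(np.radians(-2)))
robot.gripper_to(40)
cv2.imwrite("pics/w4.png",robot.read_camera("wrist")[:,:,::-1])
np.save("w4.npy",robot.camera_params("wrist"),allow_pickle=True)
cv2.imwrite("pics/t4.png",robot.read_camera("top")[:,:,::-1])
print(robot.get_time(),robot.get_tool_pos())
E
```

```text
contact True [ 469.84 -123.96   41.77] [-1.93  1.05  6.3 ]
10.45
13.3333 [578.58 367.81  90.23]
```

View pics/w3.png

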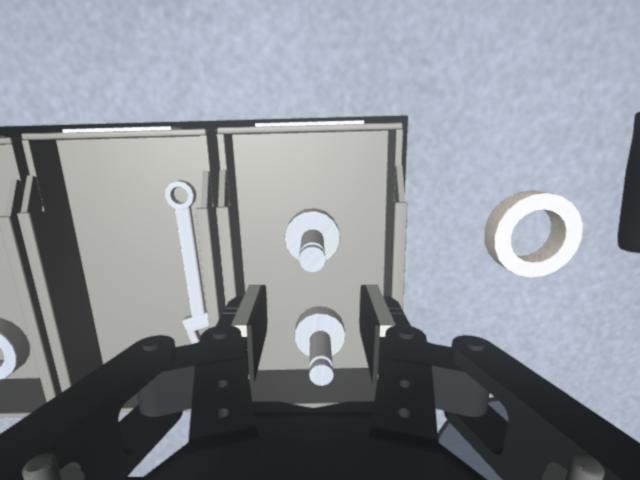

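View pics/w4.png

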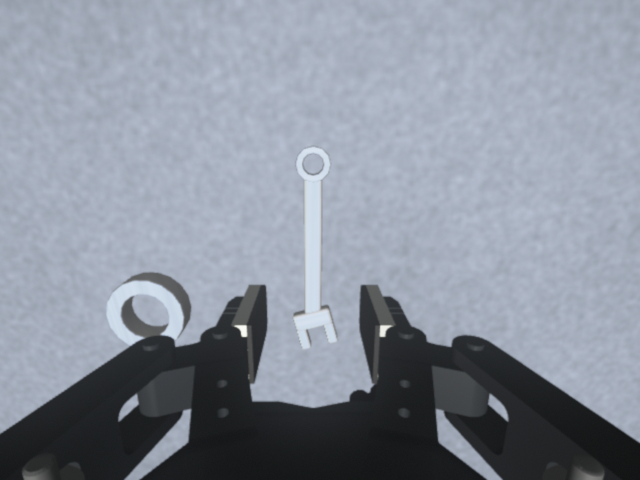

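w3 shows the loose head upright in its bin at (312,235), with the binned head behind it untouched. w4 shows the spanner centred at col 313 between the jaws. Grasping it now.

```bash
python3 - <<'E'
from h import *
np.set_printoptions(precision=2,suppress=True)
robot.gripper_to(30)
print(robot.servo_line([578.5,368,40],150))
print("stop",robot.servo_line([578.5,368,13],60,stop_force=8),robot.get_tool_pos())
robot.gripper_to(2,60); print("open",robot.get_opening(),robot.get_tool_pos(),robot.get_force())
robot.servo_line([578.5,368,130],200)
print(robot.get_opening(),robot.get_force())
robot.servo_line([460,120,150],350)
robot.move_to([490,-265,130],qdown(np.radians(91.5)))
robot.wait(.1)
np.save("w5.npy",robot.camera_params("wrist"),allow_pickle=True)
cv2.imwrite("pics/w5.png",robot.read_camera("wrist")[:,:,::-1])
print(robot.get_time(),robot.get_tool_pos(),robot.get_opening())
E
```

```text
False
stop False [578.31 367.92  12.66]
open 8.295723695480604 [578.93 368.19  13.59] [ 0.23 -0.19  1.94]
8.385085585420025 [-0.43 -0.25 -0.85]
18.8333 [ 490.27 -264.47  130.05] 8.566228280920027
```

View pics/w5.png

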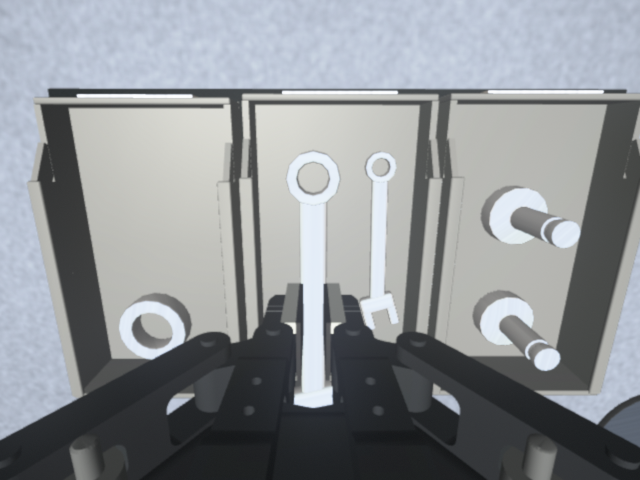

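The spanner is held straight at (313,150-400), parallel to the binned one. Lowering it, then on to the bench collar.

```bash
python3 - <<'E'
from h import *
np.set_printoptions(precision=2,suppress=True)
robot.servo_line([490,-265,45],150); robot.wait(.1)
print("contact",robot.servo_line([490,-265,19.5],40,stop_force=5),robot.get_tool_pos(),robot.get_force())
robot.gripper_to(24)
robot.servo_line([490,-265,130],200)
robot.wait(.05);cv2.imwrite("pics/w6.png",robot.read_camera("wrist")[:,:,::-1])
print(robot.get_time())
robot.servo_line([460,120,150],350)
robot.move_to([470.8,331.5,100],qdown(np.radians(90)))
robot.gripper_to(68)
cv2.imwrite("pics/w7.png",robot.read_camera("wrist")[:,:,::-1])
print(robot.get_time(),robot.get_tool_pos(),robot.get_opening())
E
```

```text
contact True [ 489.58 -264.73   20.55] [-0.84  1.91  5.54]
21.3417
24.0167 [470.91 331.32 100.13] 68.25251345054242
```

View pics/w6.png

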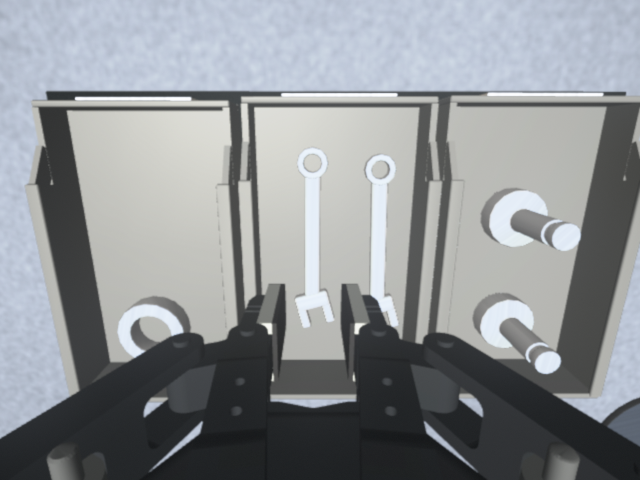

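View pics/w7.png

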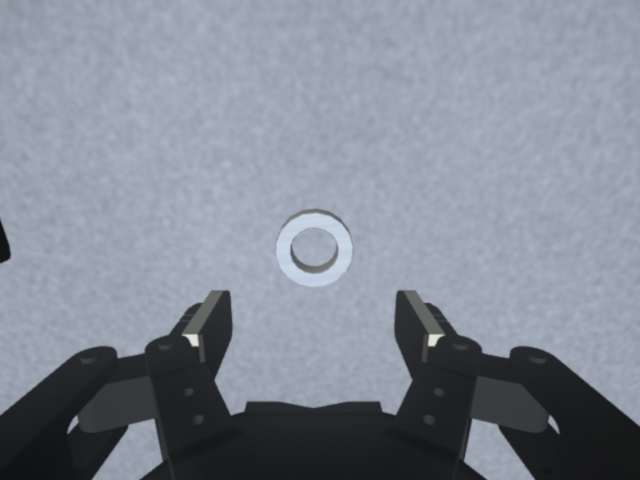

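w6 shows both spanners flat in their bin. w7 shows the collar centred at (314,248) between the jaws.

```bash
python3 - <<'E'
from h import *
np.set_printoptions(precision=2,suppress=True)
robot.servo_line([470.8,331.5,40],150)
print("stop",robot.servo_line([470.8,331.5,11.5],60,stop_force=8),robot.get_tool_pos())
robot.gripper_to(40,60); print("open",robot.get_opening(),robot.get_tool_pos(),robot.get_force())
robot.servo_line([470.8,331.5,130],200)
print(robot.get_opening(),robot.get_force())
robot.servo_line([460,120,150],350)
robot.move_to([434,-371,130],qdown(np.radians(91.5)))
robot.wait(.1)
np.save("w8.npy",robot.camera_params("wrist"),allow_pickle=True)
cv2.imwrite("pics/w8.png",robot.read_camera("wrist")[:,:,::-1])
print(robot.get_time(),robot.get_tool_pos(),robot.get_opening())
E
```

```text
stop False [470.64 331.38  11.21]
open 47.47316116795818 [471.12 331.79  12.43] [-1.55 -0.39  5.49]
47.17752901680629 [-0.4  -1.11 -2.49]
28.9667 [ 434.61 -370.04  130.13] 47.53431124383569
```

View pics/w8.png

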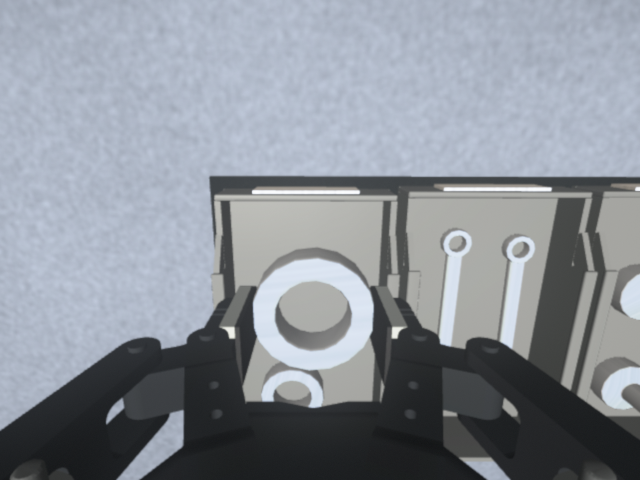

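Collar held level at (313,310) over the front of its bin. Placing it, then checking reach for the level approach to the hook.

```bash
python3 - <<'E'
from h import *
np.set_printoptions(precision=2,suppress=True)
robot.servo_line([434,-371,45],150); robot.wait(.1)
print("contact",robot.servo_line([434,-371,18],40,stop_force=5),robot.get_tool_pos(),robot.get_force())
robot.gripper_to(58)
robot.servo_line([434,-371,130],200)
robot.wait(.05);cv2.imwrite("pics/w9.png",robot.read_camera("wrist")[:,:,::-1])
print(robot.get_time())
th=np.radians(20); ax=np.array([np.cos(th),np.sin(th),0])
post=np.array([674,44.6,0])
for a in (18,20,22):
  t=np.radians(a);z=np.array([np.cos(t),np.sin(t),0])
  for s in (1,-1):
    y=s*np.array([-np.sin(t),np.cos(t),0]);x=np.cross(y,z);q=Rn.from_matrix(np.c_[x,y,z]).as_quat()
    for d in (50,100,150):
      P=post-ax*d; P[2]=153
      print(a,s,d,P,x,robot.ik(P,q))
E
```

```text
contact True [ 433.6  -370.59   19.41] [-1.13  0.47  5.5 ]
31.475
18 1 50 [627.02  27.5  153.  ] [ 0.  0. -1.] None
18 1 100 [580.03  10.4  153.  ] [ 0.  0. -1.] None
18 1 150 [533.05  -6.7  153.  ] [ 0.  0. -1.] None
18 -1 50 [627.02  27.5  153.  ] [ 0. -0.  1.] None
18 -1 100 [580.03  10.4  153.  ] [ 0. -0.  1.] None
18 -1 150 [533.05  -6.7  153.  ] [ 0. -0.  1.] None
20 1 50 [627.02  27.5  153.  ] [ 0.  0. -1.] None
20 1 100 [580.03  10.4  153.  ] [ 0.  0. -1.] None
20 1 150 [533.05  -6.7  153.  ] [ 0.  0. -1.] None
20 -1 50 [627.02  27.5  153.  ] [ 0. -0.  1.] None
20 -1 100 [580.03  10.4  153.  ] [ 0. -0.  1.] None
20 -1 150 [533.05  -6.7  153.  ] [ 0. -0.  1.] None
22 1 50 [627.02  27.5  153.  ] [ 0.  0. -1.] None
22 1 100 [580.03  10.4  153.  ] [ 0.  0. -1.] None
22 1 150 [533.05  -6.7  153.  ] [ 0.  0. -1.] None
22 -1 50 [627.02  27.5  153.  ] [ 0. -0.  1.] None
22 -1 100 [580.03  10.4  153.  ] [ 0. -0.  1.] None
22 -1 150 [533.05  -6.7  153.  ] [ 0. -0.  1.] None
```

View pics/w9.png

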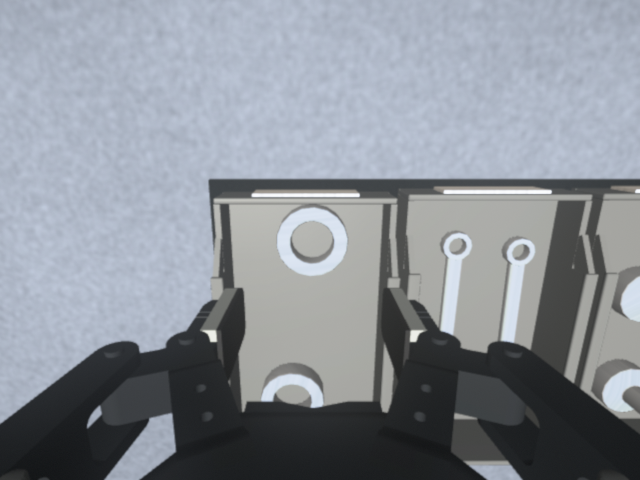

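w9 shows the bench collar flat in the bin's front at (312,241), with the binned collar still behind it. A level approach isn't reachable, so I'll scan tilts.

```bash
python3 - <<'E'
from h import *
np.set_printoptions(precision=2,suppress=True)
t0=robot.get_time()
th=np.radians(20); ax=np.array([np.cos(th),np.sin(th),0])
post=np.array([674,44.6,0]); C=post-ax*46; C[2]=153
for e in (90,75,60,50,45,40,35,30,25,20,15,10):
  r=np.radians(e)
  z=np.cos(r)*ax+np.array([0,0,-np.sin(r)])
  out=[]
  for s in (1,-1):
    y=s*np.array([-np.sin(th),np.cos(th),0]);x=np.cross(y,z);q=Rn.from_matrix(np.c_[x,y,z]).as_quat()
    for back in (0,100):
      P=C-z*back; j=robot.ik(P,q); out.append(j if j is None else np.array(j))
  print(e,out)
print(robot.get_time()-t0)
E
```

```text
90 [array([-0.07,  0.54, -0.09,  0.94,  0.  , -0.42]), array([-0.07,  0.47,  0.06,  1.16,  0.  , -0.42]), array([-0.07,  0.54, -0.09,  0.94,  0.  ,  2.72]), array([-0.07,  0.47,  0.06,  1.16,  0.  ,  2.72])]
75 [array([-0.13,  0.39, -0.39,  0.56,  0.12, -0.46]), array([-0.15,  0.25, -0.31,  0.78,  0.12, -0.48]), array([-0.13,  0.39, -0.39,  0.56,  0.12,  2.68]), array([-0.15,  0.25, -0.31,  0.78,  0.12,  2.66])]
60 [array([-0.19,  0.29, -0.66,  0.16,  0.26, -0.48]), array([-0.25,  0.09, -0.64,  0.39,  0.29, -0.53]), array([-0.19,  0.29, -0.66,  0.16,  0.26,  2.66]), array([-0.25,  0.09, -0.64,  0.39,  0.29,  2.61])]
50 [array([-0.24,  0.28, -0.83, -0.14,  0.37, -0.47]), array([-0.33,  0.04, -0.85,  0.11,  0.42, -0.55]), array([-0.24,  0.28, -0.83, -0.14,  0.37,  2.67]), array([-0.33,  0.04, -0.85,  0.11,  0.42,  2.59])]
45 [array([-0.26,  0.29, -0.91, -0.31,  0.42, -0.46]), array([-0.37,  0.03, -0.94, -0.05,  0.49, -0.56]), array([-0.26,  0.29, -0.91, -0.31,  0.42,  2.68]), array([-0.37,  0.03, -0.94, -0.05,  0.49,  2.58])]
40 [array([-0.29,  0.32, -0.98, -0.49,  0.47, -0.44]), array
[... 249 characters left out ...]
4]), array([-0.31,  0.37, -1.05, -0.7 ,  0.53,  2.72]), array([-0.46,  0.1 , -1.14, -0.44,  0.64,  2.6 ])]
30 [array([-0.33,  0.44, -1.12, -0.92,  0.58, -0.39]), array([-0.5 ,  0.18, -1.23, -0.69,  0.71, -0.52]), array([-0.33,  0.44, -1.12, -0.92,  0.58,  2.76]), array([-0.5 ,  0.18, -1.23, -0.69,  0.71,  2.62])]
25 [array([-0.35,  0.55, -1.17, -1.17,  0.62, -0.34]), None, array([-0.35,  0.55, -1.17, -1.17,  0.62,  2.8 ]), None]
20 [array([-0.37,  0.67, -1.21, -1.43,  0.67, -0.29]), None, array([-0.37,  0.67, -1.21, -1.43,  0.67,  2.85]), None]
15 [array([-0.38,  0.82, -1.23, -1.71,  0.7 , -0.23]), None, array([-0.38,  0.82, -1.23, -1.71,  0.7 ,  2.91]), None]
10 [None, None, None, None]
0.0
```

```bash
python3 - <<'E'
from h import *
np.set_printoptions(precision=1,suppress=True)
a=cv2.imread("pics/w8.png")[250:410,190:430]
cv2.imwrite("pics/w8z.png",cv2.resize(a,None,fx=3.3,fy=3.3,interpolation=cv2.INTER_CUBIC))
# predicted pixels of pad corners in tool frame
p=np.load("w8.npy",allow_pickle=True).item()
T=np.array([434.6,-370.0,130.1]);M=Rn.from_quat(qdown(np.radians(91.5))).as_matrix()
for zt in (11,7,4,0,-20):
  print(zt,[((proj(p,T+M@np.array([x,y,zt]))-[190,250])*3.3) for x in (11,-11) for y in (-23.7,23.7)])
print("collar top rim/ctr",(proj(p,T+M@[0,0,-3.6])-[190,250])*3.3)
E
```

```text
11 [array([224.1,  90.4]), array([589.1,  91.2]), array([230.5, 242.8]), array([581.8, 243.5])]
7 [array([219.4, 102.1]), array([593.8, 102.9]), array([226.1, 257.8]), array([586.2, 258.6])]
4 [array([215.7, 111.3]), array([597.5, 112.2]), array([222.7, 269.6]), array([589.6, 270.4])]
0 [array([210.6, 124.2]), array([602.7, 125. ]), array([218., 286.]), array([594.4, 286.8])]
-20 [array([180.2, 200.5]), array([633.4, 201.5]), array([190.1, 382.9]), array([622.4, 383.8])]
collar top rim/ctr [406.4 221.1]
```

View pics/w8z.png

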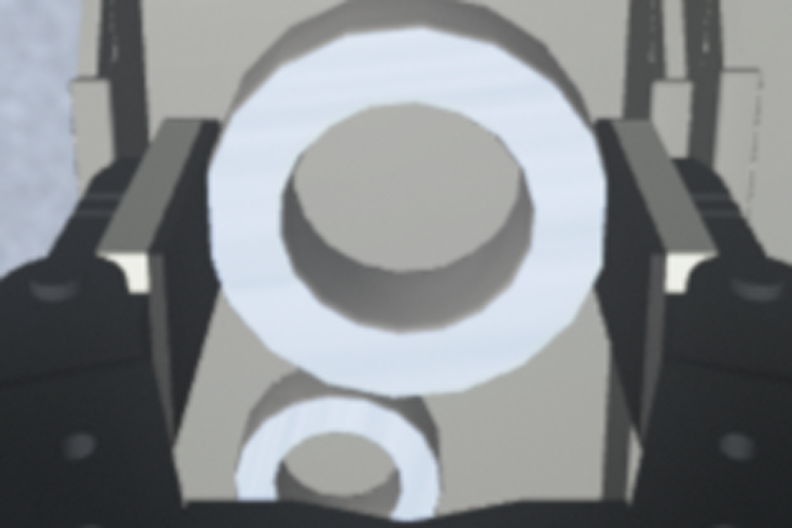

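The pad tips are about 2 mm ahead of the TCP at this opening. Plan for the hung collar:
- Approach at 30° below level and grip the outer diameter.
- Lift 14 mm and withdraw level.
- Place with the wrist half-turned, so the collar lies flat.

First I'll check reach for the whole chain, then go and look.

```bash
cat >> h.py <<'E'
th=np.radians(20.0)
def qhook(e,th=th):
    r=np.radians(e);a=np.array([np.cos(th),np.sin(th),0]);z=np.cos(r)*a-np.array([0,0,np.sin(r)])
    y=np.array([-np.sin(th),np.cos(th),0]);x=np.cross(y,z);return Rn.from_matrix(np.c_[x,y,z]).as_quat(),z,a,y
def qplace(e,phi):
    r=np.radians(e);h=np.array([np.cos(phi),np.sin(phi),0]);z=h*np.sin(r)-np.array([0,0,np.cos(r)])
    x=h*np.cos(r)+np.array([0,0,np.sin(r)]);y=np.cross(z,x);return Rn.from_matrix(np.c_[x,y,z]).as_quat(),z
E
python3 - <<'E'
from h import *
np.set_printoptions(precision=2,suppress=True)
C=np.array([674,44.6,0])-46*qhook(30)[2]; C[2]=153
for e in (30,35,40):
  q,z,a,y=qhook(e); print(e)
  for n,P in [("A",C-100*z+40*y),("B",C-100*z-40*y),("G",C),("lift",C+[0,0,14]),("wd",C+[0,0,14]-60*a),("wd90",C+[0,0,14]-80*a),("up",C+[0,0,80]-80*a)]:
    print(n,robot.ik(P,q))
  for phi in (-60,-40,0,1.6):
    qp,zp=qplace(e,np.radians(phi))
    print(phi,robot.ik([497,-371,15],qp),robot.ik([497,-371,130],qp))
E
```

```text
30
A [-0.41  0.16 -1.29 -0.78  0.64 -0.44]
B [-0.58  0.2  -1.16 -0.59  0.77 -0.59]
G [-0.33  0.44 -1.12 -0.92  0.58 -0.39]
lift [-0.33  0.4  -1.11 -0.87  0.58 -0.39]
wd [-0.44  0.35 -1.22 -0.88  0.66 -0.47]
wd90 [-0.49  0.33 -1.25 -0.87  0.7  -0.51]
up [-0.49  0.09 -1.18 -0.55  0.7  -0.51]
-60 [-0.67  0.54 -0.79 -0.25 -0.18 -2.81] [-0.67  0.32 -0.71  0.05 -0.18 -2.81]
-40 [-0.78  0.53 -0.84 -0.32  0.04  3.07] [-0.78  0.29 -0.75  0.    0.04  3.07]
0 [-0.96  0.57 -0.68  0.    0.42  2.25] [-0.96  0.37 -0.6   0.29  0.42  2.25]
1.6 [-0.96  0.57 -0.67  0.02  0.43  2.22] [-0.96  0.37 -0.59  0.31  0.43  2.22]
35
A [-0.37  0.07 -1.19 -0.51  0.57 -0.47]
B [-0.54  0.13 -1.07 -0.37  0.69 -0.61]
G [-0.31  0.37 -1.05 -0.7   0.53 -0.42]
lift [-0.31  0.33 -1.04 -0.64  0.53 -0.42]
wd [-0.42  0.26 -1.15 -0.64  0.6  -0.5 ]
wd90 [-0.46  0.24 -1.19 -0.63  0.63 -0.54]
up [-0.46  0.04 -1.1  -0.35  0.63 -0.54]
-60 [-0.66  0.56 -0.86 -0.43 -0.22 -2.82] [-0.66  0.31 -0.79 -0.1  -0.22 -2.82]
-40 [-0.78  0.55 -0.92 -0.51  0.05  3.07] [-0.78  0.29 -0.84 -0.17  0.05  3.07]
0 [-0.99  0.58 -0.74 -0.11  0.5   2.24] [-0.99  0.36 -0.66  0.18  0.5   2.24]
1.6 [-1.    0.58 -0.72 -0.08  0.51  2.21] [-1.    0.37 -0.65  0.21  0.51  2.21]
40
A [-0.33  0.01 -1.09 -0.28  0.5  -0.48]
B [-0.49  0.09 -0.98 -0.17  0.61 -0.63]
G [-0.29  0.32 -0.98 -0.49  0.47 -0.44]
lift [-0.29  0.28 -0.97 -0.44  0.47 -0.44]
wd [-0.39  0.21 -1.08 -0.44  0.54 -0.53]
wd90 [-0.42  0.18 -1.11 -0.43  0.56 -0.56]
up [-0.42  0.01 -1.02 -0.17  0.56 -0.56]
-60 [-0.64  0.6  -0.93 -0.62 -0.26 -2.82] [-0.64  0.32 -0.87 -0.27 -0.26 -2.82]
-40 [-0.79  0.59 -0.99 -0.71  0.06  3.07] [-0.79  0.29 -0.93 -0.35  0.06  3.07]
0 [-1.03  0.6  -0.79 -0.23  0.58  2.24] [-1.03  0.37 -0.72  0.07  0.58  2.24]
1.6 [-1.03  0.6  -0.77 -0.2   0.6   2.2 ] [-1.03  0.37 -0.71  0.1   0.6   2.2 ]
```

```bash
python3 - <<'E'
from h import *
np.set_printoptions(precision=2,suppress=True)
C=np.array([674,44.6,0])-46*qhook(30)[2]; C[2]=153
q,z,a,y=qhook(30)
robot.servo_line([434,-371,200],250)
robot.servo_line([430,-150,250],350)
for n,P in [("B",C-100*z-40*y),("A",C-100*z+40*y)]:
    if n=="B": robot.move_to(P,q); robot.gripper_to(76)
    else: robot.servo_line(P,200)
    robot.wait(.2)
    np.save(f"w{n}.npy",robot.camera_params("wrist"),allow_pickle=True)
    cv2.imwrite(f"pics/w{n}.png",robot.read_camera("wrist")[:,:,::-1])
    print(robot.get_time(),robot.get_tool_pos(),P)
E
```

```text
34.7167 [563.11 -38.29 203.08] [563.08 -38.34 203.  ]
35.5167 [536.56  35.64 203.33] [535.71  36.83 203.  ]
```

View pics/wB.png

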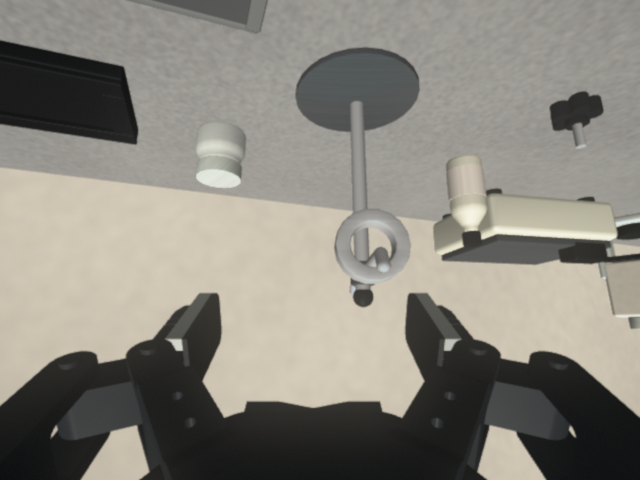

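View pics/wA.png

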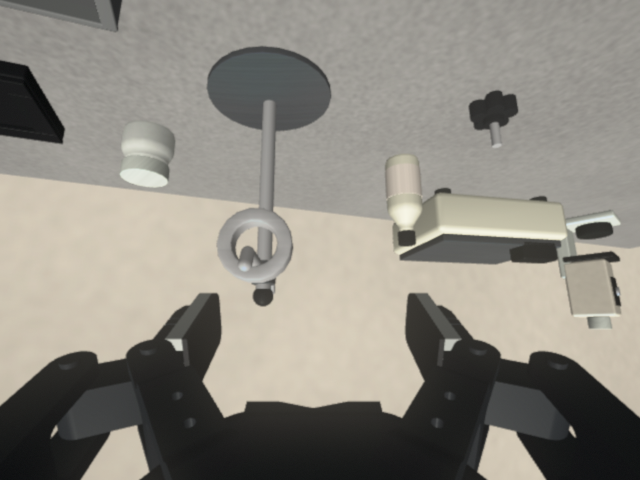

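The images are inverted because the camera rides underneath. In B the ring's outline is centred near (372,245) with the ball at (363,297); in A the ring is near (255,246) with the ball at (263,296). Triangulating.

```bash
python3 - <<'E'
from h import *
np.set_printoptions(precision=1,suppress=True)
pA=np.load("wA.npy",allow_pickle=True).item();pB=np.load("wB.npy",allow_pickle=True).item()
for n,im,b in [("B",cv2.imread("pics/wB.png"),(325,195)),("A",cv2.imread("pics/wA.png"),(205,195))]:
    cv2.imwrite(f"pics/z{n}.png",cv2.resize(im[b[1]:b[1]+115,b[0]:b[0]+100],None,fx=5,fy=5,interpolation=cv2.INTER_CUBIC))
for n,ub,ua in [("ring",(372.5,245.5),(255,246)),("ball",(363,297),(263,296))]:
    print(n,*tri([ray(pB,ub),ray(pA,ua)]))
C=np.array([674,44.6,0])-46*qhook(30)[2]; C[2]=153
print(C,proj(pB,C),proj(pA,C))
E
python3 - <<'E'
import cv2,numpy as np
cv2.imwrite("pics/zz.png",np.hstack([cv2.imread("pics/zB.png")[:,:400],cv2.imread("pics/zA.png")[:,50:450]])[:575])
E
```

```text
ring [628.6  27.5 155.3] [np.float64(0.4747058252987455), np.float64(0.4747058252988406)]
ball [675.9  44.2 184.2] [np.float64(0.08698471607687731), np.float64(0.08698471607684362)]
[630.8  28.9 153. ] [372.5 243.7] [256.5 242.8]
```

View pics/zz.png

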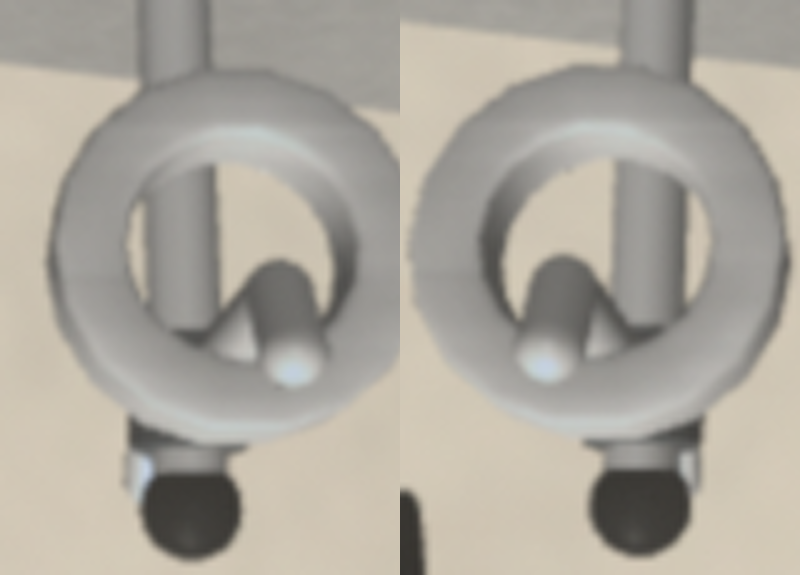

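My collar estimate C projects within 1-2 px of both rings, so it is good enough. Grasping, lifting 15 mm and withdrawing.

```bash
python3 - <<'E'
from h import *
np.set_printoptions(precision=2,suppress=True)
C=np.array([630.5,28.8,153.5]); q,z,a,y=qhook(30); G=C+2.5*z
robot.servo_line(C-90*z,150)
robot.wait(.05);f0=robot.get_force()
print(robot.servo_line(G,100,stop_force=8),robot.get_tool_pos(),G)
robot.wait(.1);print(f0,robot.get_force())
cv2.imwrite("pics/g0.png",robot.read_camera("wrist")[:,:,::-1])
robot.gripper_to(58); print(robot.get_force())
robot.gripper_to(40,50); print("open",robot.get_opening(),robot.get_force(),robot.get_tool_pos())
cv2.imwrite("pics/g1.png",robot.read_camera("wrist")[:,:,::-1])
print(robot.get_time())
E
```

```text
False [632.17  29.58 152.37] [632.53  29.54 152.25]
[0.48 0.29 0.64] [0.15 0.05 0.8 ]
[ 0.61 -0.04  0.45]
open 47.661193009040666 [ 0.76 -1.18  0.4 ] [632.72  29.38 152.43]
37.8167
```

View pics/g1.png

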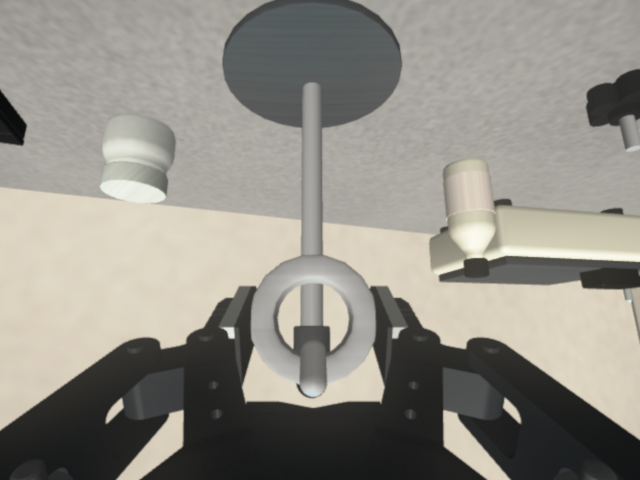

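Gripped at 47.7 mm (matching the bench collar's 47.5 mm) and centred at (313,320), with the hook in the bore and hardly any force. Lifting, then withdrawing.

```bash
python3 - <<'E'
from h import *
np.set_printoptions(precision=2,suppress=True)
C=np.array([630.5,28.8,153.5]); q,z,a,y=qhook(30); G=C+2.5*z
up=np.array([0,0,15])
print(robot.servo_line(G+up,50,stop_force=10),robot.get_tool_pos(),robot.get_force(),robot.get_opening())
cv2.imwrite("pics/g2.png",robot.read_camera("wrist")[:,:,::-1])
if robot.get_tool_pos()[2]>G[2]+13:
    print(robot.servo_line(G+up-75*a,100,stop_force=8),robot.get_tool_pos(),robot.get_force(),robot.get_opening())
    robot.wait(.1)
    cv2.imwrite("pics/g3.png",robot.read_camera("wrist")[:,:,::-1])
    cv2.imwrite("pics/s3.png",robot.read_camera("scene")[:,:,::-1])
print(robot.get_time())
E
```

```text
False [632.42  29.58 167.36] [ 0.18  0.27 -2.18] 47.77986942174482
False [562.6    3.59 167.6 ] [ 0.68  0.04 -1.41] 47.55731313434874
39.4167
```

View pics/g2.png

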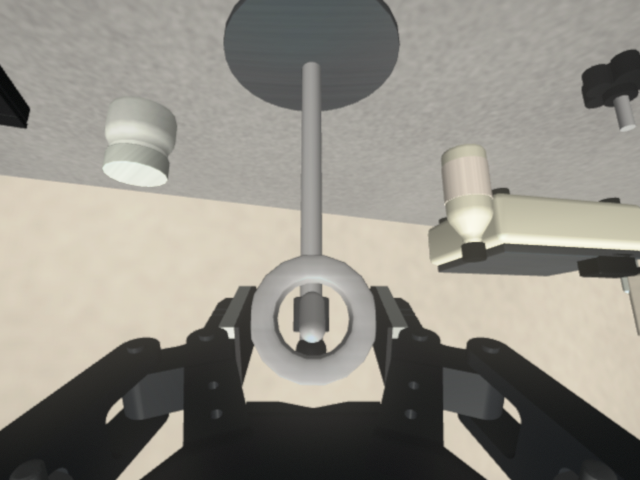

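View pics/g3.png

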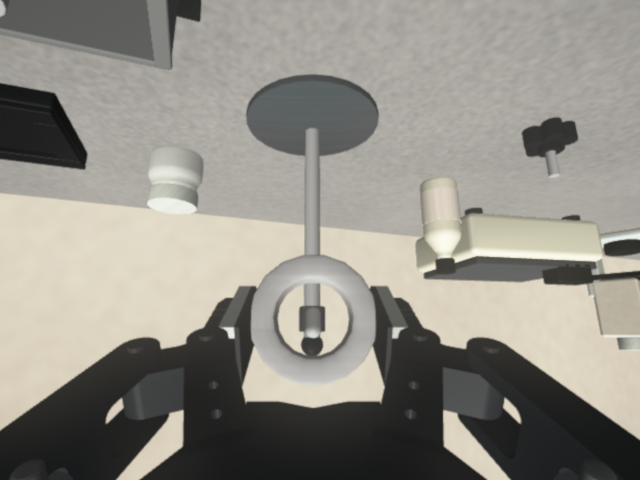

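The collar is off the hook with no forcing. Carrying it to a hover over the middle of the collars bin.

```bash
python3 - <<'E'
from h import *
np.set_printoptions(precision=2,suppress=True)
robot.servo_line([510,-60,230],250)
qp,zp=qplace(30,np.radians(1.6))
H=np.array([497,-371,110])+2.5*zp
robot.move_to(H,qp); robot.wait(.2)
cv2.imwrite("pics/p0.png",robot.read_camera("wrist")[:,:,::-1])
cv2.imwrite("pics/p0s.png",cv2.resize(robot.read_camera("scene")[100:320,100:420,::-1],None,fx=2.4,fy=2.4))
print(robot.get_time(),robot.get_tool_pos(),H,robot.get_opening(),robot.get_force())
E
```

```text
42.875 [ 498.29 -370.94  107.98] [ 498.25 -370.97  107.83] 47.682619430582214 [ 0.23  0.2  -0.91]
```

View pics/p0.png

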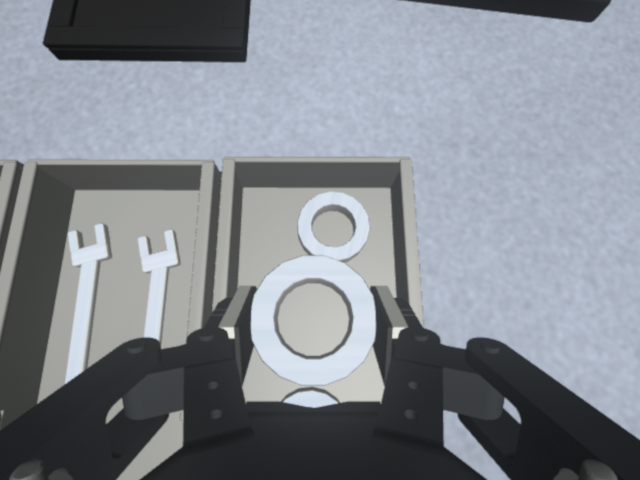

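View pics/p0s.png

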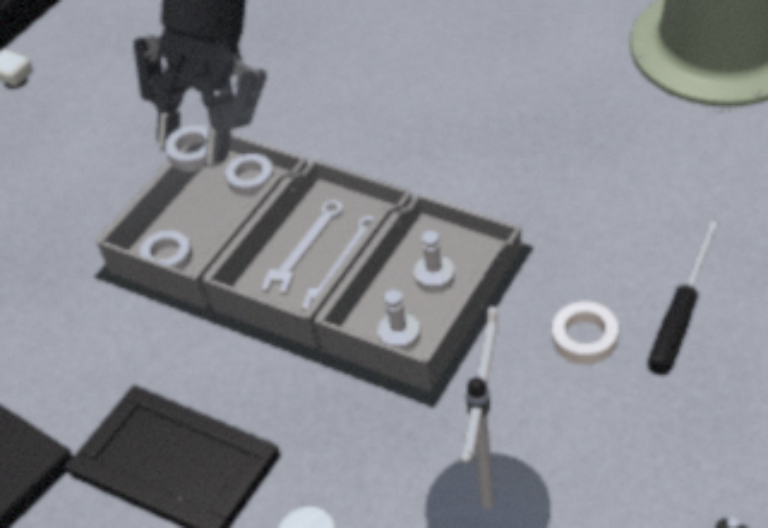

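The collar is held level over the gap between the two binned collars. Lowering and releasing.

```bash
python3 - <<'E'
from h import *
np.set_printoptions(precision=2,suppress=True)
qp,zp=qplace(30,np.radians(1.6))
T=lambda zc:np.array([498,-371,zc])+2.5*zp
robot.servo_line(T(35),150,stop_force=15); robot.wait(.15)
print("contact",robot.servo_line(T(12.5),30,stop_force=5),robot.get_tool_pos()-2.5*zp,robot.get_force())
cv2.imwrite("pics/p1.png",robot.read_camera("wrist")[:,:,::-1])
robot.gripper_to(57)
print(robot.get_force())
robot.servo_line(T(15)-110*zp,150)
robot.wait(.1)
cv2.imwrite("pics/p2.png",robot.read_camera("wrist")[:,:,::-1])
np.save("p2.npy",robot.camera_params("wrist"),allow_pickle=True)
cv2.imwrite("pics/p2s.png",cv2.resize(robot.read_camera("scene")[100:400,100:520,::-1],None,fx=1.9,fy=1.9))
cv2.imwrite("pics/t2.png",robot.read_camera("top")[:,:,::-1])
print(robot.get_time())
E
```

```text
contact True [ 498.47 -371.46   23.28] [ 1.29 -1.3   1.46]
[-0.75  1.2   4.38]
45.55
```

View pics/p2.png

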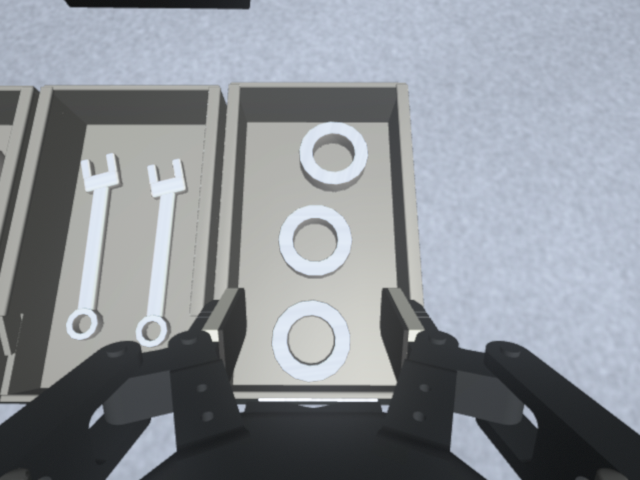

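View pics/p2s.png

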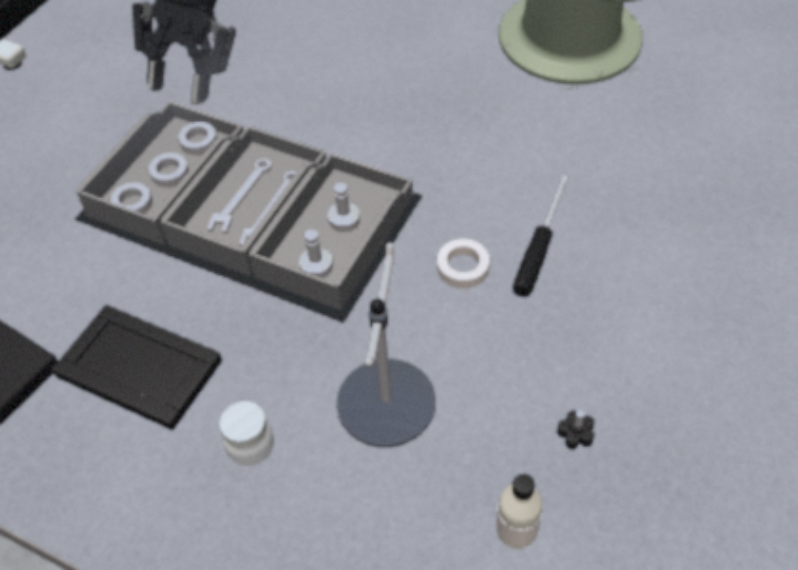

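View pics/t2.png

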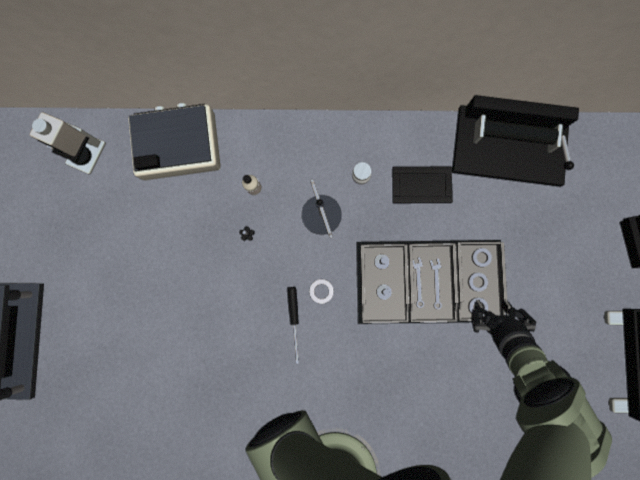

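The hung collar lies flat, but the lowering stopped about 8 mm early, so I'll check all three collars' positions.

```bash
python3 - <<'E'
from h import *
np.set_printoptions(precision=1,suppress=True)
p=np.load("p2.npy",allow_pickle=True).item()
for uv in [(333.5,153),(315,239.5),(311,340)]: print(onz(p,uv,23))
for uv in [(237,387),(385,387)]: print("lip",onz(p,uv,33))
a=cv2.imread("pics/top0.png").astype(int);b=cv2.imread("pics/t2.png").astype(int)
m=((abs(a-b).max(2)>40)*255).astype(np.uint8)
n,_,s,c=cv2.connectedComponentsWithStats(cv2.dilate(m,np.ones((3,3))))
for r in s[1:]:
    if r[4]>15: print(r)
print(robot.get_time(),robot.get_tool_pos(),robot.get_force())
E
```

```text
[ 562.4 -383.3   23. ]
[ 498.1 -371.8   23. ]
[ 433. -371.   23.]
lip [ 405.6 -328.8   33. ]
lip [ 408.1 -414.9   33. ]
[316 215  21  14 212]
[205 245  22   9  98]
[188 246  14   5  53]
[430 258  12  45 239]
[467 273  22  19 292]
[218 281   6   9  32]
[206 285   5  10  36]
[263 285  11  12  85]
[379 288  13  12 118]
[  467   298   146   182 11874]
[   0  405  114   75 4945]
[ 244  409   85   71 3789]
[ 360  464   92   16 1066]
45.55 [ 444.3 -371.9  107.2] [ 0.8 -0.3  0.6]
```

All three collars are where intended, the binned ones haven't moved, and the only changes in the top image are the pieces and the arm. Backing off and handing in.

```bash
python3 - <<'E'
from h import *
t=robot.get_tool_pos(); robot.servo_line([t[0]-30,t[1],t[2]+80],200)
robot.wait(.3); print(robot.get_time(),robot.get_force()); print(robot.sign_off())
E
```

```text
46.425 [-0.54705773 -0.80441976  0.31068372]
the job is handed in; nothing more can be done
None
```

All four pieces are put away in the right bins, and I handed the job in at 46.4 s of the 72 s allowed. The arm was clear and touching nothing.

- **Head, spanner and bench collar:** I gripped these from above and lowered each one until light contact with the bin floor before releasing. The head stands upright, and the spanner and collar lie flat.
- **Hung collar:** The arm could not reach it with the tool level, so I approached at 30° below level and gripped it across its outside. I lifted it 15 mm, drew it off level and laid it flat between the other two collars. The tool force stayed at about 2 N while lifting it and drawing it off the hook.

**Last checks:**
- The three collars measure at about x = 562, 498 and 433 mm, all inside the bin walls. The collar that was already there moved by no more than about 1.5 mm, which is within measurement error.
- Comparing the top camera's first and last pictures showed changes only at the moved pieces and the arm, so the bystanders and the pieces already in the bins stayed put.

**Disagreements:**
- **Early stop:** the contact stop triggered early on the hung collar, with it about 8 mm above its expected resting height. It dropped those few millimetres on release but landed flat and in place.
- **Cameras:** the fixed cameras disagreed by about 5 mm in x on the bench, so I used the wrist camera for the bench grasps.

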